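# Hang the loaded parts basket in the ultrasonic cleaner

### The arm

A 7-joint arm with a two-finger parallel gripper is mounted at the origin on a cart in front of the work surface, level with it; the furniture and walls round the work are solid. World frame = base frame: x ahead of the robot, y to its left, z up, the work surface at z = 0. Lengths are in m, angles in rad, forces in N, time in s.
With the tool pointing down it reaches from about 0.425 to 0.925 m from the base axis. Payload 6.8 kg.
Tool frame: the origin (TCP) lies between the finger pads; the fingertips stand 11 mm ahead of it and the grasp point (between the pads) lies 8 mm behind it; z points along the fingers, y is the line along which they close (so a half turn about z gives the same grasp; the last joint's range is limited). The gripper opens to 85 mm and grips with 20 to 120 N. Pads are 22 mm wide; open, the fingers measure 114 mm over their backs; the gripper's body (76 mm by 85 mm) begins 54 mm behind the grasp point. The pads swing forward as they close: fully open they stand 13 mm farther back than shut.
Start: joints at [0.573, 0.477, 0.022, 1.555, -0.011, 1.109, -0.083], TCP at [0.524, -0.425, 0.242] pointing down, gripper open.
Joint ranges: [-2.96, 2.96], [-0.34, 2.1], [-1.41, 1.46], [0.24, 2.44], [-1.37, 4.51], [0.17, 1.92], [-2.96, 2.96]. Speed limits (rad/s): [2.39, 2.39, 3.14, 3.14, 3.14, 3.14, 3.14].

### API

Orientations are given as a rotation vector (axis times angle).
In Python, from bench import r gives the robot as it stands.
- The arm moves only by the tool send_rows, never from a script. Its argument "deltas" is a list of rows, each an object of numbers: "dx", "dy", "dz": the shift along the world's x, y, z in mm; "rx", "ry", "rz": the turn, a rotation vector about the world's x, y, z in degrees. A call has 1 to 5 rows; each row is the pose to reach, as a shift and turn from the pose commanded when the call began; what a row does not reach only later rows make up. A row lasts 1/12 s, in which the tool goes at most 41.7 mm and 7.16 degrees, less where a joint would pass 70% of its speed; a pose out of reach is approached as far as the arm can. A call with a gripper value outside its range is refused whole. "jaw" is the finger opening in mm, from 0 to 85.4, set as the call begins (left out, the last holds). The fingers move at their own pace and stop on an object; "newtons" is the grip in N (left out, the last holds). Time passes only in rows, so rows that repeat a pose let the fingers close. It gives the time, the measured TCP pose, the force, the opening and the grip force at its end, in the units of the state.
- r.get_obs(): the state, without advancing time (a new reading comes with each control period).
- r.grab_frame(name): name is "scene" or "top" or "wrist"; returns a dict with "frame" (420x560x3 uint8, blue, green, red), "z_map" (420x560 float32, m along the optical axis (not along the pixel's ray), 0 where there is no reading), "vertical_fov" (degrees; the focal length in pixels is half the picture's height over the tangent of half this angle, whatever the lens; pixels are square), "cx", "cy" (the principal point, pixels), "distortion" ([k1, k2, p1, p2, k3] as OpenCV has them; the pictures are not rectified), "xyz" and "orientation" of the camera in the world. Camera axes: x right, y down, z forward; pixel columns grow to the right and rows downward; lengths in m; the calibration is good to about 2 mm. A picture is of the moment at which its call begins.
- r.hand_in(): hands the job in; it is judged then, once.
The state is a dict: "clock": time; "joints": joint angles; "qvel": joint speeds; "tau": joint torques, N m; "tcp_pos": TCP position; "orientation": TCP orientation; "contact_force": force on the tool from outside, world axes, zero at the start; "moment": the same for the moment, N m; "grip_width": finger opening in m; "gripper_force": force on a finger pad.
Only numpy, scipy, OpenCV 4.12 (cv2) and the standard library are available. Lean on these libraries where they do the work, as an engineer would, in place of code of your own. Each camera call takes 0.05 s, during which the arm holds its last target. There are 200 camera calls.

### The job

Set the larger bushing down in the wire basket, then carry the basket to the ultrasonic cleaner and hang it inside the steel pan by its bent lip over the pan's back rim (the long rim away from the control panel), square to it and level. The pan is wedged some millimetres off-centre in its housing, so find its back wall by feel, and lower the lip until it is fully down on the rim before you let go; do not force it, more than 20 N between basket and cleaner would bend the lip. Leave the smaller bushing and the gear where they lie.

Things in the scene. Friction and masses are not known exactly. Their poses are not given: they have to be found in the camera images.
- cleaner: White box-shaped ultrasonic cleaner, fixed, 150 (x) x 200 (y) mm, deck 94 mm high, with an open empty steel pan in its middle: inside 90 (x) x 130 (y) mm, floor 37.5 mm above the plate. The pan is wedged in its rubber seal up to 8 mm to the front or back of centre (how far is not reported) and does not give under permitted forces. Origin: centre of underside; x from control panel to back, z up.
- back_rim (a point): Middle of the top of the pan's back wall (3 mm thick, from x = -1.5 to +1.5 mm here, rim 112 mm above the plate and 18 mm above the deck, 136 mm long in y) as if the pan were centred in the housing: the true wall lies up to 8 mm from here in x, either way. Axes as the cleaner's.
- basket: Loose stainless wire basket standing on the plate, 0.16-0.26 kg. Origin: underside of tray; z up, x towards the hooked lip. Tray x -28..+22, y -45..+45, 24 mm high, walls 3 mm, floor top z = 3 mm, open above. At +x a flat strap 60 mm wide, z 0..58 mm, outer face (goes against the pan wall's inner face) at x = 25 mm. Hung fully home, its origin is 57 mm above the cleaner's.
- lip_slot (a point): Middle of the slot's ceiling under the basket's bent lip, 55 mm above the tray's underside; it comes to rest on the rim. Axes as the basket's. The slot is 5 mm wide (x -2.5..+2.5 mm here), between the strap and the lip's turned-down edge, which is 3 mm thick (x +2.5..+5.5 mm), 60 mm wide and reaches 12 mm below this point.
- grip (a point): Centre of the black plastic grip above the basket's lip: 8 mm thick in x, 34 mm wide in y, 29 mm high (58 to 87 mm above the tray's underside; the top of the lip is just under it at 58 mm). Take it from above across its thickness, fingertips above the lip. Axes as the basket's.
- bushing_1: The larger bushing, yellow bronze, flanged foot 31 mm in diameter, body 24 mm in diameter, 22 mm high, 0.05 kg, standing on its flange on the plate. Origin: centre of its underside, z up. It may stand in either of the two bushing places.
- bushing_2: The smaller bushing, grey steel, foot 23 mm, body 18 mm in diameter, 16 mm high; stays where it is. Origin: centre of its underside.
- gear: Spur gear with hub, 51 mm across, 20 mm high, lying on the plate; stays where it is. Origin: centre of its underside.

How it is judged:
By the outcome, as a careful person would: the job done as asked, in the order asked, and still so for the second after the job is handed in, with the robot touching nothing.
It also fails if it takes over 67 s, if anything falls off the work surface, if the arm or the gripper's body presses on something with over 40 N, if the wrist force passes 120 N, or if a joint passes its speed limit or range.

## Working session

There is one attempt and no reset: what is moved stays moved. The work goes in short steps, Python scripts to look and compute and a tool call to move; the robot and the scene stay as the last step left them, time stands still between calls to the robot, and variables do not carry over. Pictures are saved under pics/ and viewed, at most 10 in all, crops included, and the job is handed in when it is done.

Besides the shell and the picture viewer there is one more tool, called after "Call:" as name([rows], argument=value, ...), one row to a line, values as JSON. send_rows: Moves the arm, as the interface text tells. Its arguments: {"type":"object","properties":{"deltas":{"type":"array","items":{"type":"object","properties":{"dx":{"type":"number"},"dy":{"type":"number"},"dz":{"type":"number"},"rx":{"type":"number"},"ry":{"type":"number"},"rz":{"type":"number"}}}},"jaw":{"type":"number"},"newtons":{"type":"number"}},"required":["deltas"]}

```bash
mkdir -p pics
cat > h.py <<'E'
import numpy as np, cv2
from scipy.spatial.transform import Rotation as R
from bench import r
def grab(n):
    f=r.grab_frame(n); np.savez('last_'+n+'.npz',**{k:np.array(v) for k,v in f.items()}); return f
def load(n): return dict(np.load('last_'+n+'.npz'))
def cloud(f):
    h,w=f['z_map'].shape; fl=h/2/np.tan(np.radians(float(f['vertical_fov']))/2)
    K=np.array([[fl,0,float(f['cx'])],[0,fl,float(f['cy'])],[0,0,1]])
    u,v=np.meshgrid(np.arange(w),np.arange(h))
    p=cv2.undistortPoints(np.stack([u,v],-1).reshape(-1,1,2).astype(np.float64),K,np.array(f['distortion'],float)).reshape(h,w,2)
    c=np.dstack([p,np.ones((h,w))])*f['z_map'][...,None]
    o=np.array(f['orientation'],float)
    Rm=R.from_rotvec(o) if o.size==3 else (R.from_matrix(o) if o.size==9 else R.from_quat(o))
    P=c@Rm.as_matrix().T+np.array(f['xyz'])
    P[f['z_map']==0]=np.nan
    return P
E
python3 - <<'E'
from h import *
for n in('scene','top'):
    f=grab(n); cv2.imwrite(f'pics/{n}0.png',f['frame']); print(n,f['xyz'],f['orientation'],f['vertical_fov'])
print(r.get_obs())
E
```

```text
scene [-0.05007901  0.84108015  0.74111078] [-0.67997934  2.46593795 -1.33298948] 44.40503833268925
top [ 0.28118199 -0.01491554  1.0493371 ] [-2.08284261  2.14319052 -0.16284269] 54.84322241550581
{'clock': 0.1, 'joints': array([ 0.57288501,  0.47775189,  0.02234526,  1.55633112, -0.01150631,
        1.10932137, -0.08310485]), 'qvel': array([ 8.48042785e-04, -2.34281657e-03,  7.42867112e-04, -3.23360160e-03,
        8.40171644e-04, -1.91431376e-03,  1.02693399e-05]), 'tau': array([ 5.65859271e-03, -5.97760677e+01,  1.61418222e+00, -2.81954062e+01,
        1.28540056e-02,  4.99920803e-03, -6.00509338e-05]), 'tcp_pos': array([ 0.52403782, -0.4246356 ,  0.24140894]), 'orientation': array([-2.83443339e+00, -1.35143989e+00,  1.30356153e-03]), 'contact_force': array([-0.37158368, -0.26071768, -0.33945718]), 'moment': array([-0.00475881, -0.03744405,  0.01114345]), 'gripper_force': 0.0, 'grip_width': 0.08543195234556843}
```

View pics/top0.png

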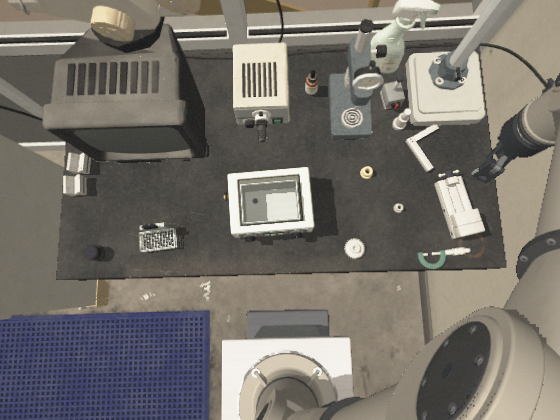

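View pics/scene0.png

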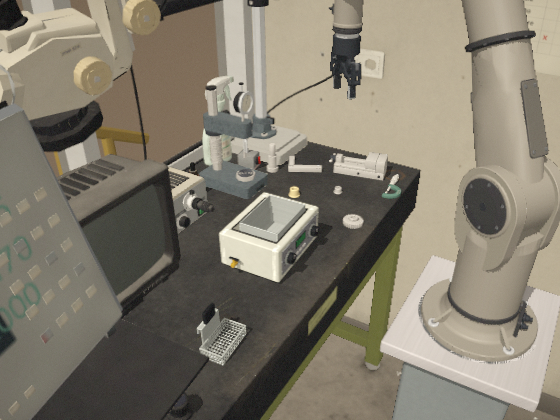

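The top picture shows the cleaner at (270,203) with its panel towards the robot, and the basket at (158,238) with its grip at (150,228) on the far side. The larger bushing is at (366,173), the smaller at (398,208) and the gear at (354,248). Next I measure them from the depth maps.

Run:
```python
from h import *
f=load('top');P=cloud(f)
def box(u0,u1,v0,v1,zl,zh,P=P):
    q=P[v0:v1,u0:u1].reshape(-1,3); return q[(q[:,2]>zl)&(q[:,2]<zh)]
def mr(q):
    (c,s,a)=cv2.minAreaRect((q[:,:2]*1000).astype(np.float32)); return np.round(c,1),np.round(s,1),round(a,1),len(q)
print('table',np.nanmedian(P[225:260,190:220,2]))
q=box(350,382,158,188,.008,.05);print('b1',mr(q),q[:,2].max(), mr(q[q[:,2]>.017]))
q=box(388,410,198,218,.006,.05);print('b2',mr(q))
q=box(335,375,230,265,.006,.05);print('gear',mr(q))
q=box(215,330,155,250,.085,.1);print('deck',mr(q))
q=box(215,330,155,250,.106,.12);print('rim',mr(q))
q=box(130,190,210,260,.01,.035);print('tray',mr(q))
q=box(120,190,200,260,.05,.1);print('grip',mr(q),q[:,2].max()); q=q[q[:,2]>.08];print(mr(q))
f=load('scene');S=cloud(f)
def sel(cx,cy,w,zl,zh):
    m=(abs(S[...,0]-cx)<w)&(abs(S[...,1]-cy)<w)&(S[...,2]>zl)&(S[...,2]<zh); return S[m]
c=np.nanmean(box(120,190,200,260,.05,.1),0)
for z in((.06,.1),(.008,.03)):
    q=sel(c[0],c[1],.09,*z); print('scene basket',z,mr(q))
c=mr(box(350,382,158,188,.008,.05))[0]/1000
q=sel(c[0],c[1],.03,.008,.03);print('scene b1',mr(q),q[:,2].max())
c=mr(box(215,330,155,250,.085,.1))[0]/1000
q=sel(c[0],c[1],.15,.088,.1);print('scene deck',mr(q))
q=sel(c[0],c[1],.15,.106,.118);print('scene rim',mr(q))
```

```text
table -0.0002612964687184194
b1 (array([ 568.7, -225.6]), array([23.7, 22.2]), 0.9, 67) 0.025183035517229335 (array([ 568.9, -226.4]), array([20.8, 23.2]), 88.7, 46)
b2 (array([ 469.9, -304.3]), array([17.4, 17.1]), 79.5, 35)
gear (array([ 368.6, -181.3]), array([49.4, 48.7]), 24.5, 295)
deck (array([483.3,  26.9]), array([152.1, 200.1]), 3.1, 2458)
rim (array([476.4,  26.7]), array([ 96.8, 136.1]), 2.9, 280)
tray (array([404.7, 320.9]), array([51.7, 89.3]), 6.1, 184)
grip (array([433.1, 323.3]), array([13.8, 60.4]), 5.8, 117) 0.09272365740477884
(array([430.3, 321.7]), array([ 7.7, 32.3]), 5.5, 48)
scene basket (0.06, 0.1) (array([428.4, 324.5]), array([11.6, 57.9]), 0.6, 188)
scene basket (0.008, 0.03) (array([403.2, 321.8]), array([54.2, 93.4]), 5.5, 540)
scene b1 (array([ 567. , -225.1]), array([19.5, 26.5]), 30.6, 58) 0.026149942844200136
scene deck (array([483.3,  28.1]), array([152.5, 202.3]), 3.0, 1863)
scene rim (array([475.4,  26.1]), array([ 97.5, 142.1]), 3.5, 397)
```

Call:
send_rows([
  {"dx": 8, "dy": 35, "dz": -12, "rz": -7},
  {"dx": 16, "dy": 70, "dz": -24, "rz": -14},
  {"dx": 24, "dy": 105, "dz": -36, "rz": -21},
  {"dx": 32, "dy": 140, "dz": -48, "rz": -28},
  {"dx": 40, "dy": 175, "dz": -60, "rz": -35},
], jaw=60, newtons=30)

```text
$.deltas[0]: bad value
```

Call:
send_rows([
  {"dx": 2, "dy": 12, "dz": -20, "rz": -5.1},
  {"dx": 3, "dy": 24, "dz": -40, "rz": -10.2},
  {"dx": 3, "dy": 24, "dz": -40, "rz": -10.2},
])

```text
$.deltas[0]: bad value
```

Call:
send_rows([
  {"rx": 0.6, "ry": -6},
  {"rx": 1.2, "ry": -12},
  {"rx": 1.8, "ry": -17.9},
  {"rx": 1.8, "ry": -17.9},
  {"rx": 1.8, "ry": -17.9},
])

```text
$.deltas[0]: bad value
```

Run:
```python
from h import *
f=grab('wrist');cv2.imwrite('pics/w1.png',f['frame'])
P=cloud(f);o=r.get_obs();print(o['clock'],o['tcp_pos']*1000,R.from_rotvec(o['orientation']).as_matrix().round(3),o['grip_width'])
m=(abs(P[...,0]-.568)<.03)&(abs(P[...,1]+.226)<.03)&(P[...,2]>.018)&(P[...,2]<.03)
q=P[m];print(len(q),cv2.minEnclosingCircle((q[:,:2]*1000).astype(np.float32)) if len(q) else 0,np.percentile(q[:,2],95) if len(q) else 0)
```

```text
0.15 [ 524.08299854 -424.70597836  241.54327278] [[ 0.63   0.777 -0.001]
 [ 0.777 -0.63   0.001]
 [-0.    -0.001 -1.   ]] 0.08557367770880855
242 ((566.533447265625, -227.07794189453125), 12.063395500183105) 0.023145765316576947
```

View pics/w1.png

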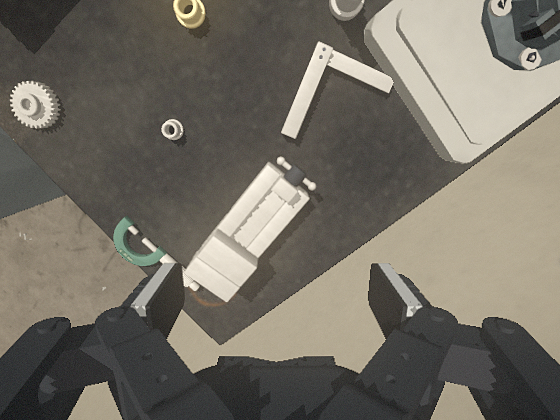

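The moves were refused because every row needs all six keys. The wrist picture shows the bushing at (189,12), measured at (566.5, -227.1) mm. I'll resend with full rows.

Call:
send_rows([
  {"dx": 8, "dy": 35, "dz": -12, "rx": 0, "ry": 0, "rz": -7},
  {"dx": 16, "dy": 70, "dz": -24, "rx": 0, "ry": 0, "rz": -14},
  {"dx": 24, "dy": 105, "dz": -36, "rx": 0, "ry": 0, "rz": -21},
  {"dx": 32, "dy": 140, "dz": -48, "rx": 0, "ry": 0, "rz": -28},
  {"dx": 40, "dy": 175, "dz": -60, "rx": 0, "ry": 0, "rz": -35},
], jaw=60, newtons=30)

```text
clock: 0.57
tcp_pos: [0.5644, -0.2484, 0.1816]
orientation: [-3.112, -0.427, 0.0]
contact_force: [1.7, 0.2, 0.3]
grip_width: 0.0599
gripper_force: 0.0
```

Call:
send_rows([
  {"dx": 1, "dy": 12, "dz": -20, "rx": 0, "ry": 0, "rz": -5.1},
  {"dx": 2, "dy": 22, "dz": -40, "rx": 0, "ry": 0, "rz": -10.2},
  {"dx": 2, "dy": 22, "dz": -60, "rx": 0, "ry": 0, "rz": -10.2},
])

```text
clock: 0.82
tcp_pos: [0.5673, -0.224, 0.1214]
orientation: [-3.136, -0.159, -0.0]
contact_force: [0.2, -0.1, -0.0]
grip_width: 0.0601
gripper_force: 0.0
```

Call:
send_rows([
  {"dx": 0, "dy": 0, "dz": 0, "rx": 0.6, "ry": -6, "rz": 0},
  {"dx": 0, "dy": 0, "dz": 0, "rx": 1.2, "ry": -12, "rz": 0},
  {"dx": 0, "dy": 0, "dz": 0, "rx": 1.8, "ry": -17.9, "rz": 0},
  {"dx": 0, "dy": 0, "dz": 0, "rx": 1.8, "ry": -17.9, "rz": 0},
  {"dx": 0, "dy": 0, "dz": 0, "rx": 1.8, "ry": -17.9, "rz": 0},
])

```text
clock: 1.23
tcp_pos: [0.5647, -0.2288, 0.1219]
orientation: [-3.084, -0.151, -0.483]
contact_force: [0.4, 1.4, 0.4]
grip_width: 0.0603
gripper_force: 0.0
```

Run:
```python
from h import *
f=grab('wrist')
P=cloud(f);o=r.get_obs();print(o['clock'],o['tcp_pos']*1000,R.from_rotvec(o['orientation']).as_matrix().round(3),o['grip_width'],o['joints'])
m=(abs(P[...,0]-.568)<.03)&(abs(P[...,1]+.226)<.03)&(P[...,2]>.018)&(P[...,2]<.03)
q=P[m];print(len(q),cv2.minEnclosingCircle((q[:,:2]*1000).astype(np.float32)) if len(q) else 0,np.percentile(q[:,2],95) if len(q) else 0)
```

```text
1.2833 [ 566.57592548 -228.21568096  122.55706138] [[ 0.947  0.1    0.306]
 [ 0.095 -0.995  0.031]
 [ 0.307 -0.    -0.952]] 0.05989952204625705 [ 0.3813037   0.41312408 -0.03802465  2.02248642 -0.28261333  0.43897829
 -0.8818538 ]
465 ((567.3037109375, -225.70419311523438), 12.039443016052246) 0.02282747356531555
```

Call:
send_rows([
  {"dx": 0, "dy": 1.5, "dz": -35, "rx": 0, "ry": 0, "rz": 0},
  {"dx": 0, "dy": 1.5, "dz": -70, "rx": 0, "ry": 0, "rz": 0},
  {"dx": 0, "dy": 1.5, "dz": -95, "rx": 0, "ry": 0, "rz": 0},
  {"dx": 0, "dy": 1.5, "dz": -104, "rx": 0, "ry": 0, "rz": 0},
  {"dx": 0, "dy": 1.5, "dz": -104, "rx": 0, "ry": 0, "rz": 0},
])

```text
clock: 1.7
tcp_pos: [0.5667, -0.225, 0.0161]
orientation: [-3.082, -0.158, -0.482]
contact_force: [0.1, -0.0, 0.7]
grip_width: 0.0602
gripper_force: 0.0
```

Call:
send_rows([
  {"dx": 0, "dy": 0, "dz": 0, "rx": 0, "ry": 0, "rz": 0},
  {"dx": 0, "dy": 0, "dz": 0, "rx": 0, "ry": 0, "rz": 0},
  {"dx": 0, "dy": 0, "dz": 0, "rx": 0, "ry": 0, "rz": 0},
  {"dx": 0, "dy": 0, "dz": 0, "rx": 0, "ry": 0, "rz": 0},
  {"dx": 0, "dy": 0, "dz": 0, "rx": 0, "ry": 0, "rz": 0},
], jaw=10)

```text
clock: 2.12
tcp_pos: [0.568, -0.2269, 0.0202]
orientation: [-3.084, -0.156, -0.494]
contact_force: [-0.3, 0.1, 6.1]
grip_width: 0.0223
gripper_force: 29.7
```

Call:
send_rows([
  {"dx": 0, "dy": 0, "dz": 10, "rx": 0, "ry": 0, "rz": 0},
  {"dx": 0, "dy": 0, "dz": 40, "rx": 0, "ry": 0, "rz": 0},
  {"dx": 0, "dy": 0, "dz": 80, "rx": 0, "ry": 0, "rz": 0},
  {"dx": 0, "dy": 0, "dz": 120, "rx": 0, "ry": 0, "rz": 0},
  {"dx": 0, "dy": 0, "dz": 120, "rx": 0, "ry": 0, "rz": 0},
])

```text
clock: 2.53
tcp_pos: [0.5706, -0.2284, 0.1473]
orientation: [-3.086, -0.156, -0.507]
contact_force: [1.6, -0.2, 0.4]
grip_width: 0.0223
gripper_force: 29.7
```

Run:
```python
from h import *
f=grab('wrist');cv2.imwrite('pics/w2.png',f['frame'])
o=r.get_obs();print(o['clock'],o['tcp_pos']*1000,o['grip_width'],o['contact_force'],o['gripper_force'])
```

```text
2.5833 [ 569.13697433 -227.63874902  143.95637791] 0.022520955310371547 [ 0.49821911 -0.21993273 -1.08900558] 29.65216754906578
```

View pics/w2.png

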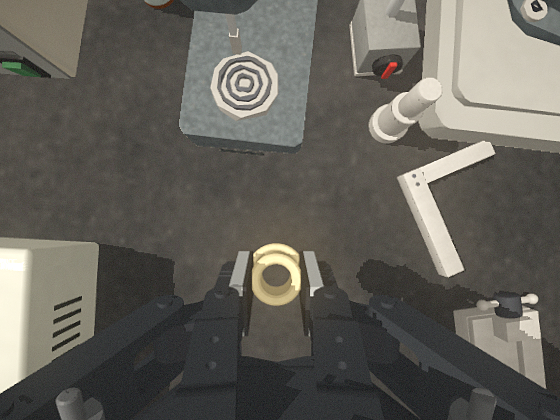

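The bushing sits between the pads at about (276,275). Next I measure its tilt and offset in the hand.

Run:
```python
from h import *
f=load('wrist');P=cloud(f);o=r.get_obs();T=o['tcp_pos'];Rt=R.from_rotvec(o['orientation'])
b=f['frame'].astype(int);m=(b[...,2]-b[...,0]>40)
m[:230]=0;m[320:]=0;m[:,:240]=0;m[:,310:]=0
q=P[m];q=q[~np.isnan(q).any(1)];print(len(q),q.min(0)*1e3-T*1e3,q.max(0)*1e3-T*1e3)
print(np.histogram((q[:,2]-T[2])*1e3,bins=np.arange(-30,15,2)))
z=np.percentile(q[:,2],97)
t=q[q[:,2]>z-.006]
for _ in range(4):
    A=np.c_[t[:,:2]-T[:2],np.ones(len(t))];c=np.linalg.lstsq(A,t[:,2],rcond=None)[0];res=abs(A@c-t[:,2]);t=t[res<max(.001,np.percentile(res,90))]
print('slope deg',np.degrees(c[:2]),len(t),t.mean(0)*1e3-T*1e3, cv2.minEnclosingCircle(((t-T)[:,:2]*1e3).astype(np.float32)))
```

```text
2142 [ -48.31612346  -25.35586938 -145.29405352] [16.2264555  15.1151326   7.25089918]
(array([   0,    0,    0,    0,    0,    0,    5,   64,  351,   58,   42,
         45,   38,   47,   59,   56,  227, 1046,   52,    0,    0,    0]), array([-30, -28, -26, -24, -22, -20, -18, -16, -14, -12, -10,  -8,  -6,
        -4,  -2,   0,   2,   4,   6,   8,  10,  12,  14]))
slope deg [0.75681108 0.05457635] 1093 [ 0.7092234  -0.03402602  4.72772892] ((0.5853918194770813, -0.11776026338338852), 12.08644962310791)
```

Call:
send_rows([
  {"dx": -6, "dy": 25, "dz": 15, "rx": 0, "ry": 0, "rz": 0},
  {"dx": -18, "dy": 60, "dz": 30, "rx": 0, "ry": 0, "rz": 0},
  {"dx": -30, "dy": 98, "dz": 45, "rx": 0, "ry": 0, "rz": 0},
  {"dx": -42, "dy": 136, "dz": 50, "rx": 0, "ry": 0, "rz": 0},
  {"dx": -54, "dy": 174, "dz": 50, "rx": 0, "ry": 0, "rz": 0},
])

```text
clock: 3.0
tcp_pos: [0.5116, -0.0512, 0.1891]
orientation: [-3.084, -0.154, -0.49]
contact_force: [0.7, 0.8, -1.3]
grip_width: 0.0223
gripper_force: 29.7
```

Call:
send_rows([
  {"dx": -12, "dy": 38, "dz": 0, "rx": 0, "ry": 0, "rz": 0},
  {"dx": -24, "dy": 76, "dz": 0, "rx": 0, "ry": 0, "rz": 0},
  {"dx": -36, "dy": 114, "dz": 0, "rx": 0, "ry": 0, "rz": 0},
  {"dx": -48, "dy": 152, "dz": 0, "rx": 0, "ry": 0, "rz": 0},
  {"dx": -60, "dy": 190, "dz": 0, "rx": 0, "ry": 0, "rz": 0},
])

```text
clock: 3.42
tcp_pos: [0.4506, 0.1385, 0.1878]
orientation: [-3.085, -0.155, -0.487]
contact_force: [0.6, 0.6, 0.7]
grip_width: 0.0224
gripper_force: 29.7
```

Call:
send_rows([
  {"dx": -12, "dy": 38, "dz": 0, "rx": 0, "ry": 0, "rz": 0},
  {"dx": -24, "dy": 76, "dz": 0, "rx": 0, "ry": 0, "rz": 0},
  {"dx": -36, "dy": 114, "dz": 0, "rx": 0, "ry": 0, "rz": 0},
  {"dx": -48, "dy": 150, "dz": 0, "rx": 0, "ry": 0, "rz": 0},
  {"dx": -53, "dy": 175, "dz": 0, "rx": 0, "ry": 0, "rz": 0},
])

```text
clock: 3.83
tcp_pos: [0.3968, 0.3156, 0.1877]
orientation: [-3.083, -0.162, -0.486]
contact_force: [1.5, 1.4, -1.3]
grip_width: 0.0224
gripper_force: 29.7
```

Call:
send_rows([
  {"dx": 0, "dy": 9, "dz": -20, "rx": 0, "ry": 0, "rz": 0},
  {"dx": 0, "dy": 9, "dz": -40, "rx": 0, "ry": 0, "rz": 0},
  {"dx": 0, "dy": 9, "dz": -50, "rx": 0, "ry": 0, "rz": 0},
  {"dx": 0, "dy": 9, "dz": -50, "rx": 0, "ry": 0, "rz": 0},
])

```text
clock: 4.17
tcp_pos: [0.3979, 0.3193, 0.1354]
orientation: [-3.09, -0.157, -0.483]
contact_force: [-1.0, -1.2, -0.9]
grip_width: 0.0226
gripper_force: 29.7
```

Run:
```python
from h import *
f=grab('wrist');cv2.imwrite('pics/w3.png',f['frame'])
P=cloud(f);o=r.get_obs();T=o['tcp_pos'];print(o['clock'],T*1000,R.from_rotvec(o['orientation']).as_matrix().round(3),o['grip_width'],o['joints'].round(2))
def mr(q): 
    (c,s,a)=cv2.minAreaRect((q[:,:2]*1000).astype(np.float32)); return np.round(c,1),np.round(s,1),round(a,1),len(q)
S=cloud(grab('top'))
for n,P in(('w',P),('t',S)):
  for zl,zh in((.012,.03),(.045,.065),(.08,.092)):
    m=(abs(P[...,0]-.415)<.06)&(abs(P[...,1]-.321)<.065)&(P[...,2]>zl)&(P[...,2]<zh); 
    if m.sum()>20: print(n,zl,mr(P[m]))
```

```text
4.2167 [398.66919529 319.82169751 136.86488653] [[ 0.947  0.1    0.305]
 [ 0.097 -0.995  0.027]
 [ 0.306  0.004 -0.952]] 0.022221002803744443 [-0.81  0.27 -0.16  2.21  0.57  0.53 -2.9 ]
w 0.012 (array([402.5, 322.5]), array([49.4, 90.1]), 5.8, 736)
w 0.045 (array([432.8, 325.4]), array([10.7, 59.7]), 5.8, 794)
w 0.08 (array([428.9, 325.5]), array([ 7.6, 33.4]), 5.8, 668)
t 0.012 (array([404.9, 319.2]), array([51.9, 86.9]), 7.0, 114)
t 0.045 (array([432.9, 323.1]), array([13.7, 59. ]), 6.3, 59)
t 0.08 (array([430.3, 322.7]), array([31.4,  8.4]), 87.5, 47)
```

View pics/w3.png

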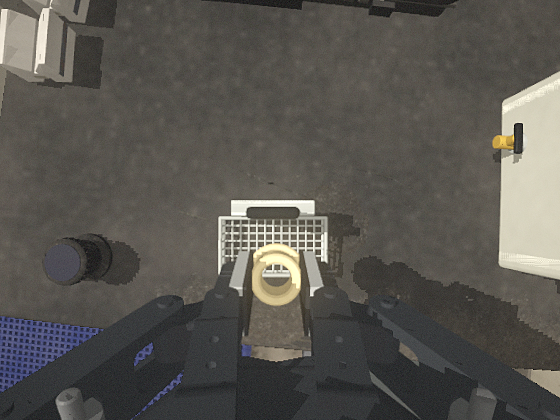

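The basket sits below the bushing, with its grip at (272,212). The wrist depth puts the basket origin at (405.5, 322.8) with yaw 5.8°. Joint 7 is near its limit, so I turn back a few degrees while lowering.

Call:
send_rows([
  {"dx": 1, "dy": 2.5, "dz": -5, "rx": 0, "ry": 0, "rz": 5},
  {"dx": 1, "dy": 2.5, "dz": -30, "rx": 0, "ry": 0, "rz": 5},
  {"dx": 1, "dy": 2.5, "dz": -60, "rx": 0, "ry": 0, "rz": 5},
  {"dx": 1, "dy": 2.5, "dz": -85, "rx": 0, "ry": 0, "rz": 5},
  {"dx": 1, "dy": 2.5, "dz": -95, "rx": 0, "ry": 0, "rz": 5},
])

```text
clock: 4.68
tcp_pos: [0.4006, 0.3232, 0.0423]
orientation: [-3.062, -0.289, -0.486]
contact_force: [0.1, -0.4, -2.3]
grip_width: 0.0225
gripper_force: 29.7
```

Call:
send_rows([
  {"dx": 0, "dy": 0, "dz": -5, "rx": 0, "ry": 0, "rz": 0},
  {"dx": 0, "dy": 0, "dz": -10, "rx": 0, "ry": 0, "rz": 0},
  {"dx": 0, "dy": 0, "dz": -14, "rx": 0, "ry": 0, "rz": 0},
  {"dx": 0, "dy": 0, "dz": -14, "rx": 0, "ry": 0, "rz": 0},
  {"dx": 0, "dy": 0, "dz": -14, "rx": 0, "ry": 0, "rz": 0},
])

```text
clock: 5.1
tcp_pos: [0.4009, 0.3242, 0.0299]
orientation: [-3.06, -0.287, -0.485]
contact_force: [0.6, 1.1, -0.0]
grip_width: 0.0224
gripper_force: 29.7
```

Run:
```python
from h import *
o=r.get_obs();print(o['clock'],o['tcp_pos']*1000,o['grip_width'],o['contact_force'],o['joints'].round(2))
```

```text
5.1 [400.90584789 324.20925285  29.88559988] 0.022385178163320085 [ 0.59288926  1.05774678 -0.00273323] [-1.12  0.49  0.23  2.29  0.65  0.17 -2.95]
```

Call:
send_rows([
  {"dx": 0, "dy": -1, "dz": 6, "rx": -0.5, "ry": 3, "rz": 0},
  {"dx": 1, "dy": -1.5, "dz": 6, "rx": -1.1, "ry": 5.9, "rz": 0},
  {"dx": 1, "dy": -1.5, "dz": 6, "rx": -1.1, "ry": 5.9, "rz": 0},
  {"dx": 1, "dy": -1.5, "dz": 4, "rx": -1.1, "ry": 5.9, "rz": 0},
])

```text
clock: 5.43
tcp_pos: [0.4039, 0.322, 0.0346]
orientation: [-3.089, -0.282, -0.328]
contact_force: [0.1, -0.4, 0.3]
grip_width: 0.0223
gripper_force: 29.7
```

Run:
```python
from h import *
o=r.get_obs();print(o['clock'],o['tcp_pos']*1000,R.from_rotvec(o['orientation']).as_matrix().round(3),o['contact_force'],o['joints'].round(2))
```

```text
5.4333 [403.92030594 322.04225225  34.56475468] [[ 0.961  0.182  0.206]
 [ 0.177 -0.983  0.041]
 [ 0.211 -0.003 -0.978]] [ 0.12311088 -0.41846385  0.31380723] [-0.83  0.48 -0.06  2.21  0.51  0.33 -2.74]
```

Call:
send_rows([
  {"dx": -1, "dy": 0.5, "dz": -3, "rx": 0, "ry": 0, "rz": 0},
  {"dx": -2, "dy": 0.5, "dz": -6, "rx": 0, "ry": 0, "rz": 0},
  {"dx": -2, "dy": 0.5, "dz": -8, "rx": 0, "ry": 0, "rz": 0},
  {"dx": -2, "dy": 0.5, "dz": -10, "rx": 0, "ry": 0, "rz": 0},
  {"dx": -2, "dy": 0.5, "dz": -10, "rx": 0, "ry": 0, "rz": 0},
])

```text
clock: 5.85
tcp_pos: [0.398, 0.3232, 0.0234]
orientation: [-3.092, -0.296, -0.325]
contact_force: [-5.1, -3.6, 14.0]
grip_width: 0.0223
gripper_force: 31.1
```

Run:
```python
from h import *
o=r.get_obs();print(o['clock'],o['tcp_pos']*1000,o['contact_force'],o['joints'].round(2))
```

```text
5.85 [398.03424551 323.15576397  23.35489054] [-5.05015821 -3.56676344 13.96448062] [-0.86  0.5  -0.03  2.22  0.53  0.3  -2.76]
```

Contact at the expected height. I back off slightly and release.

Call:
send_rows([
  {"dx": 0.5, "dy": 0, "dz": 2, "rx": 0, "ry": 0, "rz": 0},
  {"dx": 0.5, "dy": 0, "dz": 2, "rx": 0, "ry": 0, "rz": 0},
])

```text
clock: 6.02
tcp_pos: [0.3993, 0.3236, 0.0253]
orientation: [-3.091, -0.295, -0.325]
contact_force: [0.1, 0.6, 0.2]
grip_width: 0.0224
gripper_force: 29.8
```

Call:
send_rows([
  {"dx": 0, "dy": 0, "dz": 0, "rx": 0, "ry": 0, "rz": 0},
  {"dx": 0, "dy": 0, "dz": 0, "rx": 0, "ry": 0, "rz": 0},
  {"dx": 0, "dy": 0, "dz": 0, "rx": 0, "ry": 0, "rz": 0},
], jaw=38)

```text
clock: 6.27
tcp_pos: [0.3998, 0.3231, 0.0251]
orientation: [-3.091, -0.292, -0.324]
contact_force: [0.6, 0.3, -0.7]
grip_width: 0.0378
gripper_force: 0.0
```

Call:
send_rows([
  {"dx": 0, "dy": 0, "dz": 10, "rx": 0, "ry": 0, "rz": 0},
  {"dx": -2, "dy": 0, "dz": 40, "rx": 0, "ry": 0, "rz": 0},
  {"dx": -4, "dy": 0, "dz": 80, "rx": 0, "ry": 0, "rz": 0},
  {"dx": -4, "dy": 0, "dz": 120, "rx": 0, "ry": 0, "rz": 0},
  {"dx": -4, "dy": 0, "dz": 120, "rx": 0, "ry": 0, "rz": 0},
])

```text
clock: 6.68
tcp_pos: [0.3988, 0.3263, 0.1523]
orientation: [-3.082, -0.289, -0.337]
contact_force: [0.9, 1.3, 0.1]
grip_width: 0.0377
gripper_force: 0.0
```

Run:
```python
from h import *
f=grab('wrist');cv2.imwrite('pics/w4.png',f['frame'])
P=cloud(f);o=r.get_obs();T=o['tcp_pos'];print(o['clock'],T*1000,R.from_rotvec(o['orientation']).as_matrix().round(3),o['contact_force'],o['joints'].round(2))
def mr(q): 
    (c,s,a)=cv2.minAreaRect((q[:,:2]*1000).astype(np.float32)); return np.round(c,1),np.round(s,1),round(a,1),len(q)
b=f['frame'].astype(int);m0=(b[...,2]-b[...,0]>40)
w=(abs(P[...,0]-.415)<.06)&(abs(P[...,1]-.321)<.065)
for zl,zh in((.015,.022),(.045,.065),(.08,.092)):
    m=w&~m0&(P[...,2]>zl)&(P[...,2]<zh); print(zl,mr(P[m]))
q=P[m0&w&(P[...,2]>.005)&(P[...,2]<.04)]; print('bush',q.max(0),len(q)); t=q[q[:,2]>np.percentile(q[:,2],90)-.004]; print(mr(t)); A=np.c_[t[:,:2],np.ones(len(t))];print(np.degrees(np.linalg.lstsq(A,t[:,2],rcond=None)[0][:2]))
```

```text
6.7333 [397.99797999 325.06692325 149.43089345] [[ 0.96   0.186  0.21 ]
 [ 0.181 -0.982  0.045]
 [ 0.214 -0.005 -0.977]] [-0.16615797 -1.21717649 -0.29848867] [-0.72  0.26 -0.2   2.15  0.34  0.59 -2.56]
0.015 (array([401.4, 322.3]), array([47.1, 88.5]), 9.1, 109)
0.045 (array([433. , 325.7]), array([11. , 60.1]), 5.8, 814)
0.08 (array([429. , 325.3]), array([ 8.1, 33.3]), 5.8, 579)
bush [0.41160583 0.33891624 0.02727954] 662
(array([396.6, 323.8]), array([23.6, 22.7]), 11.4, 369)
[-0.27171542 -0.14327612]
```

View pics/w4.png

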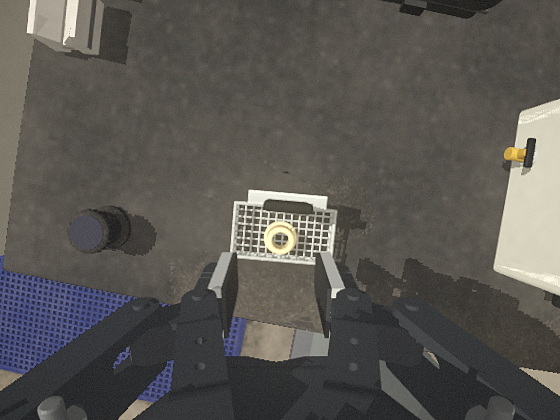

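The bushing stands flat in the tray at (281,238). Next I bring the tool upright, turn it 85° and move over the grip.

Call:
send_rows([
  {"dx": 0, "dy": 0, "dz": 0, "rx": -1.3, "ry": 6, "rz": 0},
  {"dx": 0, "dy": 0, "dz": 0, "rx": -2.6, "ry": 12.1, "rz": 0},
], jaw=50)

```text
clock: 6.9
tcp_pos: [0.3936, 0.3231, 0.1453]
orientation: [3.122, 0.301, -0.019]
contact_force: [1.1, 0.3, -0.4]
grip_width: 0.0501
gripper_force: 0.0
```

Call:
send_rows([
  {"dx": 4, "dy": 0, "dz": 0, "rx": 0, "ry": 0, "rz": 7},
  {"dx": 10, "dy": 0, "dz": 0, "rx": 0, "ry": 0, "rz": 14},
  {"dx": 16, "dy": 0, "dz": 0, "rx": 0, "ry": 0, "rz": 21},
  {"dx": 22, "dy": 0, "dz": 0, "rx": 0, "ry": 0, "rz": 28},
  {"dx": 28, "dy": 0, "dz": 0, "rx": 0, "ry": 0, "rz": 35},
])

```text
clock: 7.32
tcp_pos: [0.4238, 0.3223, 0.1438]
orientation: [2.883, 1.228, -0.01]
contact_force: [0.3, -0.8, 0.2]
grip_width: 0.0499
gripper_force: 0.0
```

Call:
send_rows([
  {"dx": 3, "dy": 0, "dz": 0, "rx": 0, "ry": 0, "rz": 7},
  {"dx": 3, "dy": 0, "dz": 0, "rx": 0, "ry": 0, "rz": 14},
  {"dx": 3, "dy": 0, "dz": 0, "rx": 0, "ry": 0, "rz": 21},
  {"dx": 3, "dy": 0, "dz": 0, "rx": 0, "ry": 0, "rz": 28},
  {"dx": 3, "dy": 0, "dz": 0, "rx": 0, "ry": 0, "rz": 35},
])

```text
clock: 7.73
tcp_pos: [0.4264, 0.3223, 0.1438]
orientation: [2.38, 2.038, -0.007]
contact_force: [-0.4, -0.7, 0.1]
grip_width: 0.0504
gripper_force: 0.0
```

Call:
send_rows([
  {"dx": 0, "dy": 0, "dz": 0, "rx": 0, "ry": 0, "rz": 7},
  {"dx": 0, "dy": 0, "dz": 0, "rx": 0, "ry": 0, "rz": 15},
  {"dx": 0, "dy": 0, "dz": 0, "rx": 0, "ry": 0, "rz": 15},
  {"dx": 0, "dy": 0, "dz": 0, "rx": 0, "ry": 0, "rz": 15},
])

```text
clock: 8.07
tcp_pos: [0.4266, 0.3225, 0.1442]
orientation: [2.104, 2.322, -0.004]
contact_force: [-0.0, -0.4, -0.0]
grip_width: 0.0502
gripper_force: 0.0
```

```bash
cat >> h.py <<'E'
def st():
    o=r.get_obs();M=R.from_rotvec(o['orientation']).as_matrix()
    print('t',o['clock'],'tcp',(o['tcp_pos']*1000).round(1),'yaw_y',np.degrees(np.arctan2(M[1,1],M[0,1])).round(2),'z',M[:,2].round(4),'F',o['contact_force'].round(1),'M',o['moment'].round(2),'w',round(o['grip_width']*1e3,1),'j',o['joints'].round(2)); return o
E
python3 -c "
from h import *
st()"
```

```text
t 8.0667 tcp [426.6 322.5 144.2] yaw_y 5.64 z [ 0.0039 -0.007  -1.    ] F [-0.  -0.4 -0. ] M [-0.   -0.05 -0.01] w 50.2 j [-0.31  0.43 -0.57  1.95  0.31  0.85 -0.95]
```

Call:
send_rows([
  {"dx": 2.4, "dy": 2.9, "dz": -20, "rx": 0, "ry": 0, "rz": 0.2},
  {"dx": 2.4, "dy": 2.9, "dz": -45, "rx": 0, "ry": 0, "rz": 0.2},
  {"dx": 2.4, "dy": 2.9, "dz": -64, "rx": 0, "ry": 0, "rz": 0.2},
  {"dx": 2.4, "dy": 2.9, "dz": -71, "rx": 0, "ry": 0, "rz": 0.2},
  {"dx": 2.4, "dy": 2.9, "dz": -71, "rx": 0, "ry": 0, "rz": 0.2},
])

```text
clock: 8.48
tcp_pos: [0.4281, 0.3249, 0.0723]
orientation: [2.099, 2.327, -0.008]
contact_force: [0.2, -0.0, -0.1]
grip_width: 0.0503
gripper_force: 0.0
```

Call:
send_rows([
  {"dx": 0, "dy": 0, "dz": 0, "rx": 0, "ry": 0, "rz": 0},
  {"dx": 0, "dy": 0, "dz": 0, "rx": 0, "ry": 0, "rz": 0},
  {"dx": 0, "dy": 0, "dz": 0, "rx": 0, "ry": 0, "rz": 0},
  {"dx": 0, "dy": 0, "dz": 0, "rx": 0, "ry": 0, "rz": 0},
  {"dx": 0, "dy": 0, "dz": 0, "rx": 0, "ry": 0, "rz": 0},
], jaw=0, newtons=80)

```text
clock: 8.9
tcp_pos: [0.4299, 0.3266, 0.0757]
orientation: [2.097, 2.328, 0.002]
contact_force: [-1.5, -0.6, 6.6]
grip_width: 0.0064
gripper_force: 78.9
```

```bash
python3 -c "
from h import *
st()"
```

```text
t 8.9 tcp [429.9 326.6  75.7] yaw_y 5.98 z [ 0.0071 -0.005  -1.    ] F [-1.5 -0.6  6.6] M [-0.16  0.45  0.01] w 6.4 j [-0.36  0.53 -0.51  1.99  0.4   0.72 -1.02]
```

Call:
send_rows([
  {"dx": 0, "dy": 0, "dz": 5, "rx": 0, "ry": 0, "rz": 0},
  {"dx": 0, "dy": 0, "dz": 15, "rx": 0, "ry": 0, "rz": 0},
  {"dx": 0, "dy": 0, "dz": 30, "rx": 0, "ry": 0, "rz": 0},
  {"dx": 0, "dy": 0, "dz": 50, "rx": 0, "ry": 0, "rz": 0},
  {"dx": 0, "dy": 0, "dz": 70, "rx": 0, "ry": 0, "rz": 0},
])

```text
clock: 9.32
tcp_pos: [0.4289, 0.3255, 0.1453]
orientation: [2.097, 2.329, -0.003]
contact_force: [-1.0, -0.0, -2.4]
grip_width: 0.0062
gripper_force: 78.2
```

Call:
send_rows([
  {"dx": 0, "dy": 0, "dz": 20, "rx": 0, "ry": 0, "rz": -0.5},
  {"dx": 0, "dy": 0, "dz": 40, "rx": 0, "ry": 0, "rz": -1},
  {"dx": 0, "dy": 0, "dz": 60, "rx": 0, "ry": 0, "rz": -1.5},
  {"dx": 0, "dy": 0, "dz": 75, "rx": 0, "ry": 0, "rz": -2},
  {"dx": 0, "dy": 0, "dz": 80, "rx": 0, "ry": 0, "rz": -2.8},
])

```text
clock: 9.73
tcp_pos: [0.43, 0.3267, 0.2274]
orientation: [2.153, 2.275, 0.005]
contact_force: [0.8, -0.2, -2.1]
grip_width: 0.0063
gripper_force: 78.2
```

Call:
send_rows([
  {"dx": 1, "dy": -5, "dz": 0, "rx": 0, "ry": 0, "rz": 0},
  {"dx": 4, "dy": -15, "dz": 0, "rx": 0, "ry": 0, "rz": 0},
  {"dx": 9, "dy": -35, "dz": 0, "rx": 0, "ry": 0, "rz": 0},
  {"dx": 15, "dy": -60, "dz": 0, "rx": 0, "ry": 0, "rz": 0},
  {"dx": 22, "dy": -88, "dz": 0, "rx": 0, "ry": 0, "rz": 0},
])

```text
clock: 10.15
tcp_pos: [0.4505, 0.2362, 0.2228]
orientation: [2.151, 2.279, -0.006]
contact_force: [0.3, -0.6, -3.3]
grip_width: 0.0062
gripper_force: 78.2
```

Call:
send_rows([
  {"dx": 7, "dy": -28, "dz": 0, "rx": 0, "ry": 0, "rz": 0},
  {"dx": 14, "dy": -56, "dz": 0, "rx": 0, "ry": 0, "rz": 0},
  {"dx": 21, "dy": -84, "dz": 0, "rx": 0, "ry": 0, "rz": 0},
  {"dx": 28, "dy": -112, "dz": 0, "rx": 0, "ry": 0, "rz": 0},
  {"dx": 35, "dy": -140, "dz": 0, "rx": 0, "ry": 0, "rz": 0},
])

```text
clock: 10.57
tcp_pos: [0.4854, 0.0949, 0.2229]
orientation: [2.155, 2.277, -0.006]
contact_force: [0.5, 0.2, -3.4]
grip_width: 0.0064
gripper_force: 78.2
```

Call:
send_rows([
  {"dx": 7, "dy": -25, "dz": 0, "rx": 0, "ry": 0, "rz": 0},
  {"dx": 13, "dy": -45, "dz": 0, "rx": 0, "ry": 0, "rz": 0},
  {"dx": 18, "dy": -60, "dz": 0, "rx": 0, "ry": 0, "rz": 0},
  {"dx": 20, "dy": -67, "dz": 0, "rx": 0, "ry": 0, "rz": 0},
  {"dx": 20, "dy": -67, "dz": 0, "rx": 0, "ry": 0, "rz": 0},
])

```text
clock: 10.98
tcp_pos: [0.5058, 0.0281, 0.223]
orientation: [2.158, 2.273, -0.005]
contact_force: [-0.1, 0.1, -3.6]
grip_width: 0.0068
gripper_force: 78.2
```

Run:
```python
from h import *
o=st();T=o['tcp_pos']*1e3
f=grab('wrist');cv2.imwrite('pics/w5.png',f['frame']);P=cloud(f)*1e3
def mr(q): 
    (c,s,a)=cv2.minAreaRect(q[:,:2].astype(np.float32)); return np.round(c,1),np.round(s,1),round(a,1),len(q)
zb=T[2]-75.7
h=P[...,2]-zb; w=(abs(P[...,0]-T[0])<90)&(abs(P[...,1]-T[1])<70)
for n,m in(('lip',w&(h>45)&(h<64)),('grip',w&(h>78)&(h<92)),('tray',w&(h>8)&(h<35)&(P[...,0]<T[0]-3))):
    if m.sum()>10: print(n,mr(P[m]),'z-zb',np.median(h[m]))
w=(abs(P[...,0]-483)<110)&(abs(P[...,1]-27)<130)
for n,a,b in(('deck',88,100),('rim',106,118)):
    m=w&(P[...,2]>a)&(P[...,2]<b)
    if m.sum()>10: print(n,mr(P[m]))
```

```text
t 10.9833 tcp [505.8  28.1 223. ] yaw_y 2.99 z [ 0.0028 -0.0074 -1.    ] F [-0.1  0.1 -3.6] M [ 0.1  -0.05  0.01] w 6.8 j [ 0.21  0.26 -0.45  1.95  0.14  0.97 -0.26]
lip (array([506.9,  46.2]), array([13. , 22.5]), 1.0, 860) z-zb 58.03895148108387
grip (array([508.1,  30.2]), array([29.2, 31.3]), 34.0, 2053) z-zb 86.65840001780816
tray (array([479. ,  25.7]), array([50.4, 90. ]), 3.0, 3350) z-zb 23.301613576088513
deck (array([482.7,  28.9]), array([150.8, 197.2]), 3.3, 14224)
rim (array([474.8,  27.8]), array([ 96. , 134.8]), 3.3, 1999)
```

View pics/w5.png

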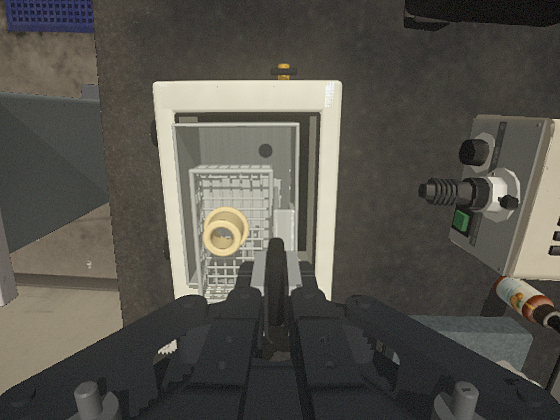

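The basket hangs straight above the pan with the bushing inside. The pan is about 7–8 mm towards the front. I lower into the pan with the lip edge kept above the rim, then feel for the back wall.

Call:
send_rows([
  {"dx": 0, "dy": 2.5, "dz": -10, "rx": 0, "ry": 0, "rz": 0},
  {"dx": 0, "dy": 2.5, "dz": -25, "rx": 0, "ry": 0, "rz": 0},
  {"dx": 0, "dy": 2.5, "dz": -40, "rx": 0, "ry": 0, "rz": 0},
  {"dx": 0, "dy": 2.5, "dz": -55, "rx": 0, "ry": 0, "rz": 0},
  {"dx": 0, "dy": 2.5, "dz": -65, "rx": 0, "ry": 0, "rz": 0},
])

```text
clock: 11.45
tcp_pos: [0.5049, 0.0351, 0.1573]
orientation: [2.151, 2.281, -0.004]
contact_force: [-0.7, -0.7, -3.2]
grip_width: 0.0063
gripper_force: 78.2
```

Call:
send_rows([
  {"dx": 0, "dy": 0, "dz": -5, "rx": 0, "ry": 0, "rz": 0},
  {"dx": 0, "dy": 0, "dz": -9, "rx": 0, "ry": 0, "rz": 0},
  {"dx": 2, "dy": 0, "dz": -10, "rx": 0, "ry": 0, "rz": 0},
  {"dx": 4, "dy": 0, "dz": -10, "rx": 0, "ry": 0, "rz": 0},
  {"dx": 4, "dy": 0, "dz": -10, "rx": 0, "ry": 0, "rz": 0},
])

```text
clock: 11.87
tcp_pos: [0.5114, 0.0337, 0.15]
orientation: [2.152, 2.276, 0.001]
contact_force: [0.6, 0.0, -2.7]
grip_width: 0.0061
gripper_force: 78.2
```

Call:
send_rows([
  {"dx": 1, "dy": 0, "dz": 0, "rx": 0, "ry": 0, "rz": 0},
  {"dx": 2, "dy": 0, "dz": 0, "rx": 0, "ry": 0, "rz": 0},
  {"dx": 3, "dy": 0, "dz": 0, "rx": 0, "ry": 0, "rz": 0},
  {"dx": 3, "dy": 0, "dz": 0, "rx": 0, "ry": 0, "rz": 0},
  {"dx": 3, "dy": 0, "dz": 0, "rx": 0, "ry": 0, "rz": 0},
])

```text
clock: 12.28
tcp_pos: [0.5135, 0.0334, 0.1494]
orientation: [2.153, 2.277, -0.001]
contact_force: [0.1, 0.7, -2.7]
grip_width: 0.0063
gripper_force: 78.2
```

```bash
python3 -c "
from h import *
st()"
```

```text
t 12.2833 tcp [513.5  33.4 149.4] yaw_y 3.2 z [ 0.0055 -0.0064 -1.    ] F [ 0.1  0.7 -2.7] M [ 0.07 -0.05  0.1 ] w 6.3 j [ 0.17  0.36 -0.43  2.    0.22  0.81 -0.33]
```

Call:
send_rows([
  {"dx": 1, "dy": 0, "dz": 0, "rx": 0, "ry": 0, "rz": 0},
  {"dx": 2, "dy": 0, "dz": 0, "rx": 0, "ry": 0, "rz": 0},
  {"dx": 3, "dy": 0, "dz": 0, "rx": 0, "ry": 0, "rz": 0},
  {"dx": 3, "dy": 0, "dz": 0, "rx": 0, "ry": 0, "rz": 0},
])

```text
clock: 12.62
tcp_pos: [0.5166, 0.0334, 0.1493]
orientation: [2.153, 2.277, -0.001]
contact_force: [0.4, 0.0, -1.5]
grip_width: 0.0062
gripper_force: 78.2
```

Call:
send_rows([
  {"dx": 0.7, "dy": 0, "dz": 0, "rx": 0, "ry": 0, "rz": 0},
  {"dx": 1.5, "dy": 0, "dz": 0, "rx": 0, "ry": 0, "rz": 0},
  {"dx": 1.5, "dy": 0, "dz": 0, "rx": 0, "ry": 0, "rz": 0},
])

```text
clock: 12.87
tcp_pos: [0.518, 0.0334, 0.1493]
orientation: [2.153, 2.277, -0.001]
contact_force: [0.1, -0.3, -2.5]
grip_width: 0.0067
gripper_force: 78.2
```

Call:
send_rows([
  {"dx": 0.5, "dy": 0, "dz": 0, "rx": 0, "ry": 0, "rz": 0},
  {"dx": 1, "dy": 0, "dz": 0, "rx": 0, "ry": 0, "rz": 0},
  {"dx": 1, "dy": 0, "dz": 0, "rx": 0, "ry": 0, "rz": 0},
])

```text
clock: 13.12
tcp_pos: [0.5188, 0.0334, 0.1493]
orientation: [2.153, 2.277, -0.002]
contact_force: [-0.7, -0.9, -3.1]
grip_width: 0.0062
gripper_force: 78.2
```

Call:
send_rows([
  {"dx": 0.5, "dy": 0, "dz": 0, "rx": 0, "ry": 0, "rz": 0},
  {"dx": 1, "dy": 0, "dz": 0, "rx": 0, "ry": 0, "rz": 0},
  {"dx": 1, "dy": 0, "dz": 0, "rx": 0, "ry": 0, "rz": 0},
])

```text
clock: 13.37
tcp_pos: [0.5191, 0.0333, 0.149]
orientation: [2.154, 2.277, -0.004]
contact_force: [-4.0, -0.7, -2.4]
grip_width: 0.0061
gripper_force: 78.4
```

Contact at TCP x ≈ 519.0, matching the vision estimate. I back off about 1 mm to centre the slot and lower.

Call:
send_rows([
  {"dx": -1.7, "dy": 0, "dz": 0, "rx": 0, "ry": 0, "rz": 0},
  {"dx": -1.7, "dy": 0, "dz": 0, "rx": 0, "ry": 0, "rz": 0},
  {"dx": -1.7, "dy": 0, "dz": 0, "rx": 0, "ry": 0, "rz": 0},
])

```text
clock: 13.62
tcp_pos: [0.5186, 0.0336, 0.1495]
orientation: [2.152, 2.276, -0.0]
contact_force: [-0.5, 0.5, -3.0]
grip_width: 0.0067
gripper_force: 78.2
```

Call:
send_rows([
  {"dx": 0, "dy": 0, "dz": -1.5, "rx": 0, "ry": 0, "rz": 0},
  {"dx": 0, "dy": 0, "dz": -3, "rx": 0, "ry": 0, "rz": 0},
  {"dx": 0, "dy": 0, "dz": -4.5, "rx": 0, "ry": 0, "rz": 0},
  {"dx": 0, "dy": 0, "dz": -6, "rx": 0, "ry": 0, "rz": 0},
  {"dx": 0, "dy": 0, "dz": -6, "rx": 0, "ry": 0, "rz": 0},
])

```text
clock: 14.03
tcp_pos: [0.518, 0.0334, 0.1429]
orientation: [2.153, 2.277, -0.002]
contact_force: [-0.4, -0.6, -2.9]
grip_width: 0.0064
gripper_force: 78.2
```

Call:
send_rows([
  {"dx": 0, "dy": 0, "dz": -1.5, "rx": 0, "ry": 0, "rz": 0},
  {"dx": 0, "dy": 0, "dz": -3, "rx": 0, "ry": 0, "rz": 0},
  {"dx": 0, "dy": 0, "dz": -4.5, "rx": 0, "ry": 0, "rz": 0},
  {"dx": 0, "dy": 0, "dz": -6, "rx": 0, "ry": 0, "rz": 0},
  {"dx": 0, "dy": 0, "dz": -6, "rx": 0, "ry": 0, "rz": 0},
])

```text
clock: 14.45
tcp_pos: [0.5179, 0.0334, 0.1369]
orientation: [2.153, 2.277, -0.002]
contact_force: [0.3, -0.7, -3.5]
grip_width: 0.006
gripper_force: 78.2
```

```bash
python3 -c "
from h import *
st()"
```

```text
t 14.45 tcp [517.9  33.4 136.9] yaw_y 3.21 z [ 0.0047 -0.0064 -1.    ] F [ 0.3 -0.7 -3.5] M [-0.01 -0.02  0.04] w 6.0 j [ 0.16  0.39 -0.42  2.    0.23  0.79 -0.34]
```

Call:
send_rows([
  {"dx": 0, "dy": 0, "dz": -1, "rx": 0, "ry": 0, "rz": 0},
  {"dx": 0, "dy": 0, "dz": -2, "rx": 0, "ry": 0, "rz": 0},
  {"dx": 0, "dy": 0, "dz": -3, "rx": 0, "ry": 0, "rz": 0},
  {"dx": 0, "dy": 0, "dz": -3, "rx": 0, "ry": 0, "rz": 0},
])

```text
clock: 14.78
tcp_pos: [0.518, 0.0334, 0.1341]
orientation: [2.153, 2.277, -0.002]
contact_force: [-0.3, 0.7, -2.3]
grip_width: 0.0065
gripper_force: 78.2
```

Call:
send_rows([
  {"dx": 0, "dy": 0, "dz": -0.5, "rx": 0, "ry": 0, "rz": 0},
  {"dx": 0, "dy": 0, "dz": -1, "rx": 0, "ry": 0, "rz": 0},
  {"dx": 0, "dy": 0, "dz": -1, "rx": 0, "ry": 0, "rz": 0},
])

```text
clock: 15.03
tcp_pos: [0.5181, 0.0334, 0.1332]
orientation: [2.153, 2.277, -0.002]
contact_force: [-0.4, -0.2, -2.9]
grip_width: 0.0064
gripper_force: 78.2
```

Call:
send_rows([
  {"dx": 0, "dy": 0, "dz": -0.5, "rx": 0, "ry": 0, "rz": 0},
  {"dx": 0, "dy": 0, "dz": -1, "rx": 0, "ry": 0, "rz": 0},
  {"dx": 0, "dy": 0, "dz": -1, "rx": 0, "ry": 0, "rz": 0},
])

```text
clock: 15.28
tcp_pos: [0.5183, 0.0334, 0.1326]
orientation: [2.153, 2.276, -0.001]
contact_force: [-0.4, 0.2, 0.9]
grip_width: 0.0059
gripper_force: 78.9
```

Call:
send_rows([
  {"dx": 0, "dy": 0, "dz": -0.4, "rx": 0, "ry": 0, "rz": 0},
  {"dx": 0, "dy": 0, "dz": -0.7, "rx": 0, "ry": 0, "rz": 0},
  {"dx": 0, "dy": 0, "dz": -0.7, "rx": 0, "ry": 0, "rz": 0},
])

```text
clock: 15.53
tcp_pos: [0.5184, 0.0335, 0.1326]
orientation: [2.152, 2.276, -0.002]
contact_force: [-3.9, -0.4, 8.7]
grip_width: 0.0064
gripper_force: 80.0
```

```bash
python3 -c "
from h import *
st()"
```

```text
t 15.5333 tcp [518.4  33.5 132.6] yaw_y 3.2 z [ 0.0057 -0.0068 -1.    ] F [-3.9 -0.4  8.7] M [-0.13  0.84  0.01] w 6.4 j [ 0.16  0.39 -0.42  2.01  0.24  0.78 -0.35]
```

Call:
send_rows([
  {"dx": 0.4, "dy": 0, "dz": 0.8, "rx": 0, "ry": 0, "rz": 0},
  {"dx": 0.9, "dy": 0, "dz": 0.8, "rx": 0, "ry": 0, "rz": 0},
  {"dx": 0.9, "dy": 0, "dz": 0.8, "rx": 0, "ry": 0, "rz": 0},
])

```text
clock: 15.78
tcp_pos: [0.5189, 0.0335, 0.1326]
orientation: [2.153, 2.277, -0.002]
contact_force: [-2.7, 0.6, 5.7]
grip_width: 0.0062
gripper_force: 79.5
```

```bash
python3 -c "
from h import *
st()"
```

```text
t 15.7833 tcp [518.9  33.5 132.6] yaw_y 3.2 z [ 0.0048 -0.0065 -1.    ] F [-2.7  0.6  5.7] M [-0.01  0.72 -0.01] w 6.2 j [ 0.16  0.4  -0.42  2.    0.24  0.79 -0.35]
```

Call:
send_rows([
  {"dx": 0, "dy": 0, "dz": 0.4, "rx": 0, "ry": 0, "rz": 0},
  {"dx": 0, "dy": 0, "dz": 0.4, "rx": 0, "ry": 0, "rz": 0},
], newtons=40)

```text
clock: 15.95
tcp_pos: [0.5189, 0.0334, 0.1326]
orientation: [2.153, 2.277, -0.002]
contact_force: [-2.5, -0.0, 0.8]
grip_width: 0.0059
gripper_force: 78.8
```

Call:
send_rows([
  {"dx": 0, "dy": 0, "dz": 0, "rx": 0, "ry": 0, "rz": 0},
  {"dx": 0, "dy": 0, "dz": 0, "rx": 0, "ry": 0, "rz": 0},
  {"dx": 0, "dy": 0, "dz": 0, "rx": 0, "ry": 0, "rz": 0},
  {"dx": 0, "dy": 0, "dz": 0, "rx": 0, "ry": 0, "rz": 0},
], jaw=30)

```text
clock: 16.28
tcp_pos: [0.5194, 0.0335, 0.1329]
orientation: [2.153, 2.276, -0.001]
contact_force: [0.2, 0.2, 1.0]
grip_width: 0.0301
gripper_force: 0.0
```

Call:
send_rows([
  {"dx": 0, "dy": 0, "dz": 10, "rx": 0, "ry": 0, "rz": 0},
  {"dx": 0, "dy": 0, "dz": 40, "rx": 0, "ry": 0, "rz": 0},
  {"dx": -10, "dy": 0, "dz": 75, "rx": 0, "ry": 0, "rz": 0},
  {"dx": -30, "dy": 0, "dz": 110, "rx": 0, "ry": 0, "rz": 0},
  {"dx": -50, "dy": 0, "dz": 135, "rx": 0, "ry": 0, "rz": 0},
])

```text
clock: 16.7
tcp_pos: [0.4696, 0.0341, 0.2713]
orientation: [2.151, 2.276, 0.003]
contact_force: [0.7, -0.2, 0.4]
grip_width: 0.0301
gripper_force: 0.0
```

Call:
send_rows([
  {"dx": 0, "dy": 0, "dz": 0, "rx": 0, "ry": 0, "rz": 0},
  {"dx": 0, "dy": 0, "dz": 0, "rx": 0, "ry": 0, "rz": 0},
])

```text
clock: 16.87
tcp_pos: [0.4695, 0.0336, 0.2701]
orientation: [2.15, 2.274, 0.003]
contact_force: [0.1, -0.6, -0.8]
grip_width: 0.0303
gripper_force: 0.0
```

Run:
```python
from h import *
o=st()
f=grab('wrist');cv2.imwrite('pics/w6.png',f['frame']);P=cloud(f)*1e3
def mr(q): 
    (c,s,a)=cv2.minAreaRect(q[:,:2].astype(np.float32)); return np.round(c,1),np.round(s,1),round(a,1),len(q)
w=(abs(P[...,0]-495)<45)&(abs(P[...,1]-30)<60)
for n,a,b in(('tray rim',76,86),('lip',113.5,120),('grip',138,150)):
    m=w&(P[...,2]>a)&(P[...,2]<b)
    if n=='tray rim': m&=P[...,0]<516
    if m.sum()>10:
        t=P[m];A=np.c_[t[:,:2]-t[:,:2].mean(0),np.ones(len(t))];c=np.linalg.lstsq(A,t[:,2],rcond=None)[0]
        print(n,mr(t),'z',c[2].round(1),'slope',np.degrees(c[:2]).round(2))
```

```text
t 16.8667 tcp [469.5  33.6 270.1] yaw_y 3.21 z [ 0.01   -0.007  -0.9999] F [ 0.1 -0.6 -0.8] M [ 0.01 -0.    0.01] w 30.3 j [ 0.23  0.14 -0.48  1.97  0.08  1.04 -0.23]
tray rim (array([492. ,  30.8]), array([50.2, 87.6]), 3.1, 941) z 80.9 slope [0.05 0.32]
lip (array([520.1,  44.2]), array([13.6, 81.2]), 2.6, 258) z 115.4 slope [-6.01 -0.52]
grip (array([517.9,  33. ]), array([ 8.1, 32.9]), 3.2, 358) z 143.1 slope [12.16 -0.02]
```

View pics/w6.png

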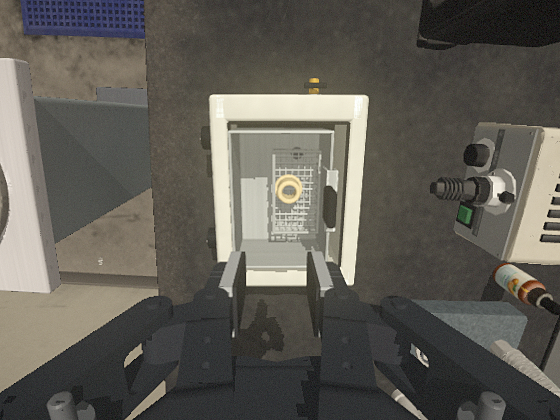

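The basket hangs at the back rim, grip at (331,205), and the bushing is in the tray at (289,188). The tray rim is level at 80.9 mm (81 expected) and its yaw matches the cleaner's. Handing in.

```bash
python3 -c "
from bench import r
print(r.hand_in())"
```

```text
the job is handed in; nothing more can be done
None
```

The larger bushing is in the basket, which hangs square and level by its lip, fully down on the pan's back rim; I kept contact forces under 20 N, left the smaller bushing and gear alone, and handed in at about 17 s.

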